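# Open the touch-latch transfer box

### The job

Open the transfer box with the blue disc on its lid: with the fingertips gently press the lid down near its front edge until the spring catch lets go, and take the hand away so that the lid springs ajar by itself. Then put a fingertip under the front edge and push the lid up and over until it leans back open on its stop, and move clear. Nothing is to be gripped or picked up; leave the other boxes shut and the ware and tools where they are.

Things in the scene. Friction and masses are not known exactly. Their poses are not given: they have to be found in the camera images.
- blue_box: The box to open: light grey, 160 mm deep (x), 140 wide (y), walls 85 tall, 5 thick, fixed on a 12 mm base board beside two like boxes (152 mm apart, order varies). Origin: centre of its underside; x points from its front (robot's side) to its back, z up. White lid 156 x 140 x 8 mm; shut it is level, its top 101 mm above the origin, with an 8 mm open gap between it and the walls.
- blue_disc (a point): Top centre of the white porcelain disc (54 mm wide, 4.5 mm high) with a cobalt blue spot, fixed on the blue box's lid 50 mm in front of the hinge. It marks the box; the other two lids have a green and a brown spot.
- blue_press (a point): The place to press: on the top face of the blue box's lid, on its middle line, 16 mm behind its front edge. About 5 to 8 N straight down moves it; after some 4.5 mm the catch lets go (hard stop at about 7 mm). When the finger is taken away a damped spring lifts the lid ajar within a second. Moves with the lid.
- blue_edge (a point): Middle of the lower front edge of the blue box's lid, 156 mm from the hinge. With the lid ajar it stands about 85 mm higher than when shut, and a fingertip fits under it from the robot's side, the tool tilted forward. Moves with the lid.
- blue_hinge (a point): Middle of the hinge axis of the blue box's lid, at the back of the box, 93 mm above the box's origin; the axis is parallel to the box's y, and the front edge swings up and away from the robot about it.
- blue_lid (a joint): Hinge angle of the blue box's lid, in rad: 0 shut as at the start, negative pressed in (stop at -0.048), positive open. The spring leaves it ajar at about 0.58. From there the lid (about 300 g) is free: it drops back onto the spring pin if let go before it is upright (1.57), and past upright falls back by itself against its stop at 1.85, where it stays.
- green_box: Like box with the green disc, to be left shut. Origin and axes as for the blue box.
- brown_box: Like box with the brown disc, to be left shut; a cup stands on its lid. Origin and axes as for the blue box.
- green_lid (a joint): Hinge angle of the green box's lid, in rad: 0 shut as at the start, negative pressed in (stop at -0.048), positive open.
- brown_lid (a joint): Hinge angle of the brown box's lid, in rad: 0 shut as at the start, negative pressed in (stop at -0.048), positive open.
- cup_mid (a point): White porcelain cup, 60 mm wide, 50 mm tall, about 120 g, standing loose on the front half of the brown box's lid. Point half-way up its middle.
- saucer_mid (a point): Loose white saucer with cobalt rim and dots, 144 mm wide, 18 mm tall, on the table to the left of the boxes. Point half-way up its middle.
- bowl_mid (a point): Loose white bowl, 124 mm wide, 52 mm tall, on the table at the back left. Point half-way up its middle.
- stack_mid (a point): Stack of four white and cobalt saucers, 160 mm wide, 45 mm tall, on the table to the right of the boxes. Point half-way up its middle.
- jar_mid (a point): Amber glass jar with a steel cap, 60 mm wide, 75 mm tall, on the table at the back right. Point half-way up its middle.
- squeegee_mid (a point): Dark green hand squeegee, 60 x 105 x 12 mm, lying flat on the table between the robot and the boxes. Point at its middle.
- brush_grip (a point): Brush about 170 mm long, lying on the table at the front right. Point on its handle.

How it is judged:
By the outcome, as a careful person would: the job done as asked, in the order asked, and still so for the second after the job is handed in, with the robot touching nothing.
It also fails if it takes over 45 s, if anything falls off the work surface, if the arm or the gripper's body presses on something with over 40 N, if the wrist force passes 120 N, or if a joint passes its speed limit or range.

### The arm

A 6-joint arm with a two-finger parallel gripper is mounted at the origin on the work surface. World frame = base frame: x ahead of the robot, y to its left, z up, the work surface at z = 0. Lengths are in m, angles in rad, forces in N, time in s.
With the tool pointing down it reaches from about 0.3 to 0.775 m from the base axis. Payload 14.6 kg.
Tool frame: the origin (TCP) lies at the very end of the fingers, on their centre line; the grasp point (between the pads) lies 19 mm behind it (manip.grasp_offset is the distance from the TCP to the grasp point, in m); y points along the fingers, z is the direction in which the jaws open and shut, and the axes are right-handed (so a half turn about y gives the same grasp; the last joint's range is limited). The gripper opens to 94 mm and grips with 3 to 60 N. Pads are 16 mm wide; open, the fingers measure 119 mm over their backs; the gripper's body (75 mm by 177 mm) begins 78 mm behind the grasp point.
Start: joints at [1.277, 0.3, 1.521, -0, 1.321, -0.067], TCP at [0.124, 0.536, 0.205] pointing down, gripper open.
Joint ranges: [-3.03, 3.03], [-0.79, 2.21], [0.23, 2.52], [-1.04, 4.18], [0, 3.07], [-2.55, 2.55]. Speed limits (rad/s): [2.22, 2.22, 2.57, 3.14, 3.14, 3.14].

### API

Orientations are given as a unit quaternion [x, y, z, w].
In Python, from bench import manip, hand, planner, telemetry, eyes, ticket gives the robot as it stands. Calls block until the motion is done:
- manip.reach(position, orientation): joint-space move of the TCP to a pose.
- manip.move_linear(position, orientation=None, v=0.15): straight line of the TCP; orientation=None keeps the orientation; v is the mean speed in m/s.
- manip.movej(angles): joint-space move.
- hand.command_gripper(opening, effort=None): opening from 0.0 (shut) to 1.0 (fully open); effort is the grip in N (None keeps the last); returns when the fingers have stopped.
- manip.wait(seconds).
- planner.inverse_kinematics(position, orientation): joint angles nearest the present ones, or None.
- telemetry.observe(): the state.
- eyes.get_image(name): name is "scene" or "top"; returns a dict with "frame" (400x640x3 uint8, red, green, blue), "K" (3x3 intrinsics, pixels), "R" (3x3) and "t" (3): a world point X has camera coordinates R X + t. Camera axes: x right, y down, z forward; pixel columns grow to the right and rows downward; lengths in m; the calibration is good to about 2 mm. A picture is of the moment at which its call begins. There is no depth.
A pose or a line that the arm cannot do raises manip.IKError and nothing moves.
- ticket.finish_job(): hands the job in, once; it reports no verdict.
The state is a dict: "time": time; "qpos": joint angles; "joint_velocities": joint speeds; "joint_efforts": joint torques, N m; "position": TCP position; "tcp_rot": TCP orientation; "ft_force": force on the tool from outside, world axes, zero at the start; "ft_torque": the same for the moment, N m; "opening": opening from 0.0 (shut) to 1.0 (fully open).
Only numpy, scipy, OpenCV 4.12 (cv2) and the standard library are available. Lean on these libraries where they do the work, as an engineer would, in place of code of your own. Each camera call takes 0.05 s, during which the arm holds its last target. There are 200 camera calls.

## Working session

There is one attempt and no reset: what is moved stays moved. The work goes in short steps, each a Python script; the robot and the scene stay as the last script left them, time stands still between calls to the robot, and variables do not carry over. Pictures are saved under pics/ and viewed, about 8 in all and at most 12, crops included, and the job is handed in when it is done.

```bash
mkdir -p pics
python3 - <<'E'
from bench import *
import cv2
for n in("scene","top"):
    im=eyes.get_image(n); cv2.imwrite(f"pics/{n}0.png",im["frame"][:,:,::-1])
    print(n,im["K"],im["R"],im["t"])
s=telemetry.observe();print(s)
E
```

```text
scene [[429.8336948    0.         316.71391616]
 [  0.         429.8336948  191.18898384]
 [  0.           0.           1.        ]] [[-0.21254243  0.97714997  0.00190884]
 [ 0.64218604  0.14115538 -0.75344028]
 [-0.73649359 -0.15891219 -0.65751358]] [ 0.10279509 -0.21319249  1.77759248]
top [[487.11323201   0.         315.31229982]
 [  0.         487.11323201 195.49732419]
 [  0.           0.           1.        ]] [[-0.00813062 -0.99995547  0.00479172]
 [-0.98465728  0.00717075 -0.17435199]
 [ 0.17430986 -0.00613579 -0.98467173]] [-0.01053725  0.51560678  1.55020805]
{'time': 0.1, 'qpos': array([ 1.27742693e+00,  3.00422835e-01,  1.52154196e+00,  7.65582453e-06,
        1.32069304e+00, -6.65821750e-02]), 'joint_velocities': array([ 5.19566093e-05, -1.64280126e-03, -4.27000844e-04,  1.27648230e-03,
        1.66450980e-03, -1.34621386e-03]), 'joint_efforts': array([ 9.89035543e-04, -5.32646155e+01, -3.53284585e+01,  7.08652614e-02,
        2.35047791e-02, -2.40534393e-05]), 'position': array([0.12358715, 0.53568457, 0.20492935]), 'tcp_rot': array([ 0.70293549, -0.08008032,  0.07994033, -0.7021954 ]), 'ft_force': array([ 0.34467683,  0.4620066 , -0.19146704]), 'ft_torque': array([-9.87095155e-05,  5.78527786e-02, -5.33450987e-03]), 'opening': 1.0034796771564805}
```

View pics/top0.png

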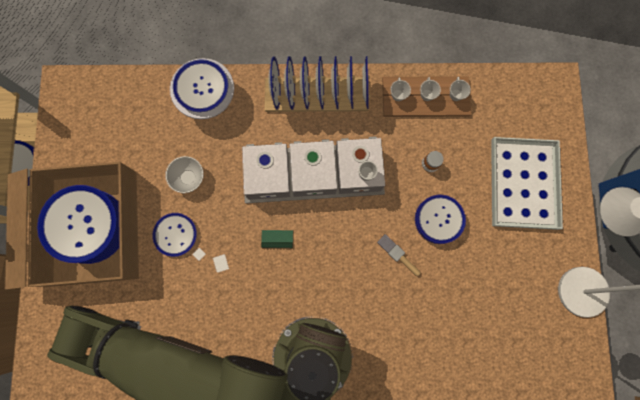

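View pics/scene0.png

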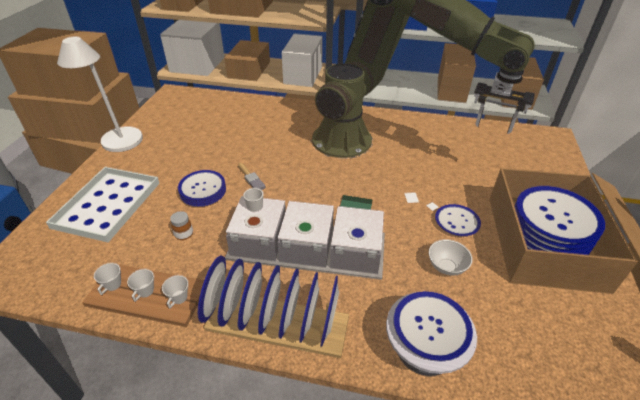

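Top view: the blue spot is on the leftmost box (265,160), green at (313,157) and brown with the cup at (361,155). The scene view agrees. Next I'll locate the spots and lid corners.

```bash
cat > h.py <<'E'
from bench import *
import numpy as np, cv2
def ray(im,uv,z):
    R,t=im["R"],im["t"]; d=R.T@np.linalg.inv(im["K"])@[uv[0],uv[1],1]; c=-R.T@t
    return c+d*(z-c[2])/d[2]
def proj(im,X):
    p=im["K"]@(im["R"]@np.asarray(X)+im["t"]); return p[:2]/p[2]
def blob(im,box,f):
    x0,y0,x1,y1=box; a=im["frame"][y0:y1,x0:x1].astype(float)
    w=np.clip(f(a[...,0],a[...,1],a[...,2])-25,0,None); v,u=np.mgrid[y0:y1,x0:x1]
    return np.array([(u*w).sum(),(v*w).sum()])/w.sum()
E
python3 - <<'E'
from h import *
T=eyes.get_image("top");S=eyes.get_image("scene")
fs=dict(blue=lambda r,g,b:b-r,green=lambda r,g,b:g-r,brown=lambda r,g,b:r-b)
bt=dict(blue=(255,150,275,170),green=(303,148,323,167),brown=(351,147,368,162))
bs=dict(blue=(345,224,370,242),green=(293,218,318,236),brown=(243,213,265,230))
for k in fs:
    a=blob(T,bt[k],fs[k]);b=blob(S,bs[k],fs[k])
    P=[im["K"]@np.c_[im["R"],im["t"]] for im in(T,S)]
    X=cv2.triangulatePoints(P[0],P[1],a,b);print(k,a,b,(X[:3]/X[3]).ravel(),ray(T,a,.1175),ray(S,b,.1175))
c=T["frame"][130:210,230:400,::-1];cv2.imwrite("pics/c1.png",cv2.resize(c,None,fx=4.7,fy=4.7,interpolation=cv2.INTER_CUBIC))
E
```

```text
blue [264.24189627 159.476094  ] [357.41985951 232.50670498] [0.61973104 0.14710497 0.11706896] [0.61968011 0.14662257 0.1175    ] [0.62001964 0.14769307 0.1175    ]
green [312.09433962 156.49709724] [304.75934579 226.44509346] [ 0.62839851 -0.00450376  0.11700345] [ 0.62835014 -0.00488293  0.1175    ] [ 0.62879383 -0.00389009  0.1175    ]
brown [359.84040201 153.57447236] [253.46830557 220.57943925] [ 0.63701347 -0.15638362  0.11669786] [ 0.63686544 -0.15652661  0.1175    ] [ 0.63773751 -0.15575058  0.1175    ]
```

View pics/c1.png

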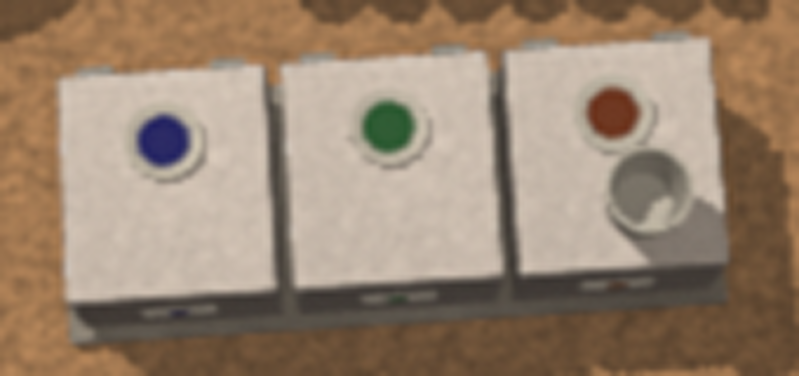

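The crop shows the whole lid row, with blue at left, its front edge at crop (68,302)–(277,290) and clear space in front. The spots triangulate to the expected height of 0.117 and are spaced about 152 mm apart, so the yaw is about 0.057. Next I'll check reachability for the press and the opening arc.

```bash
cat >> h.py <<'E'
from scipy.spatial.transform import Rotation as Ro
D=np.array([.6198,.1471]); yaw=np.arctan2(.0173,.3035)
ex=np.array([np.cos(yaw),np.sin(yaw),0]); ey=np.array([-np.sin(yaw),np.cos(yaw),0]); ez=np.array([0,0,1.])
H=np.r_[D,.105]+.05*ex            # hinge
PRESS=np.r_[D,.113]-.09*ex
def quat(phi,s=1):                # fingers phi below horizontal, jaws along box y
    y=np.cos(phi)*ex-np.sin(phi)*ez; z=s*ey
    return Ro.from_matrix(np.c_[np.cross(y,z),y,z]).as_quat()
def under(th,r,n):                # r from hinge along the lid, n below its underside
    return H+r*(-np.cos(th)*ex+np.sin(th)*ez)-n*(np.sin(th)*ex+np.cos(th)*ez)
E
python3 - <<'E'
from h import *
np.set_printoptions(precision=2,suppress=True)
print("tool z now",Ro.from_quat(telemetry.observe()["tcp_rot"]).as_matrix()[:,2],H,PRESS)
ik=planner.inverse_kinematics
for s in(1,-1):
    print(s,"press",ik(PRESS+[0,0,.05],quat(np.pi/2,s)))
    for th in(.45,.58,.8,1.1,1.4,1.57,1.7):
        for dphi in(0,.15,.3): print(th,dphi,ik(under(th,.13,.009),quat(th+dphi,s)))
    print("pre",[ik(under(.5,r,.03),quat(.5+dp,s)) for r in(.18,.25) for dp in (.1,.25)])
E
```

```text
tool z now [ 0.22  0.97 -0.  ] [0.67 0.15 0.1 ] [0.53 0.14 0.11]
1 press [ 0.2   0.33  1.58 -0.    1.23 -1.43]
0.45 0 [0.29 0.17 2.27 3.63 0.46 1.23]
0.45 0.15 [0.28 0.12 2.2  4.05 0.23 0.8 ]
0.45 0.3 [ 0.26  0.1   2.12 -0.96  0.18 -0.48]
0.58 0 [0.27 0.1  2.19 4.1  0.22 0.75]
0.58 0.15 [ 0.26  0.09  2.11 -0.92  0.19 -0.53]
0.58 0.3 [ 0.24  0.1   2.01 -0.34  0.37 -1.11]
0.8 0 [ 0.24  0.09  2.   -0.43  0.32 -1.02]
0.8 0.15 [ 0.23  0.12  1.9  -0.2   0.52 -1.25]
0.8 0.3 [ 0.22  0.17  1.79 -0.11  0.72 -1.34]
1.1 0 [ 0.21  0.2   1.68 -0.1   0.79 -1.37]
1.1 0.15 [ 0.2   0.27  1.56 -0.05  0.99 -1.41]
1.1 0.3 [ 0.19  0.35  1.44 -0.02  1.18 -1.43]
1.4 0 [ 0.18  0.42  1.3  -0.02  1.25 -1.44]
1.4 0.15 [ 0.17  0.51  1.16 -0.    1.44 -1.45]
1.4 0.3 [ 0.17  0.62  1.02  0.01  1.64 -1.46]
1.57 0 [ 0.17  0.58  1.06 -0.    1.5  -1.46]
1.57 0.15 [ 0.16  0.69  0.9   0.02  1.71 -1.46]
1.57 0.3 [ 0.16  0.81  0.72  0.03  1.91 -1.47]
1.7 0 [ 0.16  0.72  0.84  0.01  1.71 -1.47]
1.7 0.15 [ 0.16  0.85  0.65  0.03  1.92 -1.47]
1.7 0.3 [ 0.15  1.    0.42  0.05  2.15 -1.46]
pre [None, array([ 0.29, -0.03,  2.23, 
[... 366 characters left out ...]
-0.43  0.32  2.12]
0.8 0.15 [ 0.23  0.12  1.9  -0.2   0.52  1.89]
0.8 0.3 [ 0.22  0.17  1.79 -0.11  0.72  1.8 ]
1.1 0 [ 0.21  0.2   1.68 -0.1   0.79  1.77]
1.1 0.15 [ 0.2   0.27  1.56 -0.05  0.99  1.73]
1.1 0.3 [ 0.19  0.35  1.44 -0.02  1.18  1.71]
1.4 0 [ 0.18  0.42  1.3  -0.02  1.25  1.7 ]
1.4 0.15 [ 0.17  0.51  1.16 -0.    1.44  1.69]
1.4 0.3 [0.17 0.62 1.02 0.01 1.64 1.68]
1.57 0 [ 0.17  0.58  1.06 -0.    1.5   1.68]
1.57 0.15 [0.16 0.69 0.9  0.02 1.71 1.68]
1.57 0.3 [0.16 0.81 0.72 0.03 1.91 1.68]
1.7 0 [0.16 0.72 0.84 0.01 1.71 1.68]
1.7 0.15 [0.16 0.85 0.65 0.03 1.92 1.68]
1.7 0.3 [0.15 1.   0.42 0.05 2.15 1.68]
pre [None, None, None, array([ 0.35, -0.26,  2.32, -0.67,  0.35,  2.41])]
```

Run:
```python
from h import *
q=quat(np.pi/2)
hand.command_gripper(0.0,10)
manip.reach(PRESS+[0,0,.08],q); manip.move_linear(PRESS+[0,0,.012],q,v=.1); manip.wait(.3)
f0=telemetry.observe()["ft_force"][2]; z=.012; zc=None; log=[]
while z>-.014:
    z-=.0007; manip.move_linear(PRESS+[0,0,z],q,v=.015)
    s=telemetry.observe(); f=s["ft_force"][2]-f0; h=s["position"][2]-PRESS[2]; log.append((round(h*1e3,1),round(f,1)))
    if zc is None and f>2: zc=h
    if f>15 or (zc is not None and zc-h>.0056): break
print(log)
p=s["position"]
manip.move_linear(p+np.array([0,0,.03])-.01*ex,q,v=.1)
manip.move_linear(p+np.array([0,0,.13])-.10*ex,q,v=.2)
manip.wait(1.2)
s=telemetry.observe();print(s["time"],s["position"])
im=eyes.get_image("scene");a=cv2.resize(im["frame"][150:300,180:430,::-1],None,fx=3,fy=3,interpolation=cv2.INTER_CUBIC);cv2.imwrite("pics/p1.png",a)
```

```text
[(np.float64(11.3), np.float64(-0.0)), (np.float64(10.5), np.float64(0.3)), (np.float64(9.8), np.float64(-0.1)), (np.float64(9.1), np.float64(-0.7)), (np.float64(8.4), np.float64(-0.1)), (np.float64(7.8), np.float64(-0.2)), (np.float64(7.0), np.float64(0.3)), (np.float64(6.4), np.float64(-0.6)), (np.float64(5.6), np.float64(-0.6)), (np.float64(4.9), np.float64(0.6)), (np.float64(4.2), np.float64(-0.1)), (np.float64(3.6), np.float64(0.4)), (np.float64(2.8), np.float64(-0.4)), (np.float64(2.2), np.float64(0.2)), (np.float64(1.4), np.float64(-0.7)), (np.float64(0.7), np.float64(-0.2)), (np.float64(0.2), np.float64(3.3)), (np.float64(-0.4), np.float64(4.5)), (np.float64(-1.1), np.float64(5.1)), (np.float64(-1.8), np.float64(5.4)), (np.float64(-2.5), np.float64(5.5)), (np.float64(-3.2), np.float64(4.9)), (np.float64(-4.1), np.float64(3.4)), (np.float64(-4.7), np.float64(5.3)), (np.float64(-5.4), np.float64(6.3))]
13.525 [0.42999467 0.13629595 0.23756311]
```

View pics/p1.png

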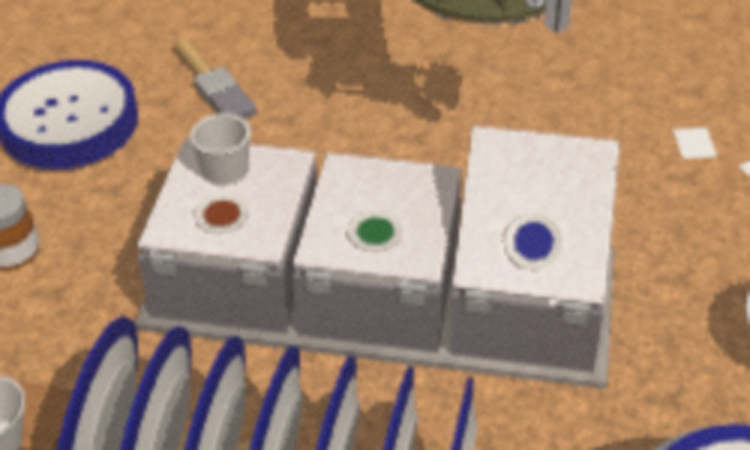

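The blue lid stands ajar, with its front edge at full-image pixels about (337,193)–(386,197). The force log shows the catch dip at −4.1 mm. The other lids are shut and the cup is in place. Next I'll check the angle against the projection, dry-run the IK of the arc, and then go under the edge.

```bash
cat >> h.py <<'E'
def tip(th,phi,over,gap):         # lid edge against finger front face, tip 'over' beyond edge, face 'gap' short of it
    d=np.cos(phi)*ex-np.sin(phi)*ez; n=np.sin(phi)*ex+np.cos(phi)*ez
    return under(th,.156,0)+over*d-(.008+gap)*n
phi_of=lambda th: 1.0+(th-.58)*.62
E
python3 - <<'E'
from h import *
np.set_printoptions(precision=3,suppress=True)
im=eyes.get_image("scene")
for th in(.54,.58,.62):
    e=under(th,.156,-.008); print(th,proj(im,e+.07*ey),proj(im,e-.07*ey))
ik=planner.inverse_kinematics
print(ik(tip(.58,1.0,-.05,.02),quat(1.0)),ik(tip(.58,1.0,.018,.02),quat(1.0)))
for th in np.linspace(.58,1.7,6): print(th,phi_of(th),tip(th,phi_of(th),.018,0),ik(tip(th,phi_of(th),.018,0),quat(phi_of(th))))
E
```

```text
0.54 [385.897 196.976] [337.013 191.83 ]
0.58 [386.045 196.465] [336.92  191.301]
0.62 [386.187 196.036] [336.816 190.851]
[ 0.266 -0.089  2.026 -0.186  0.652 -1.246] [ 0.247  0.075  2.012 -0.214  0.502 -1.223]
0.58 1.0 [0.542 0.143 0.171] [ 0.239  0.095  1.961 -0.195  0.531 -1.249]
0.804 1.1388800000000001 [0.562 0.144 0.198] [ 0.219  0.152  1.782 -0.096  0.783 -1.355]
1.028 1.27776 [0.587 0.145 0.219] [ 0.201  0.249  1.581 -0.048  1.022 -1.408]
1.2520000000000002 1.4166400000000001 [0.616 0.147 0.234] [ 0.185  0.378  1.359 -0.021  1.253 -1.438]
1.476 1.55552 [0.647 0.149 0.242] [ 0.171  0.534  1.111 -0.002  1.482 -1.456]
1.7 1.6944 [0.68  0.151 0.243] [ 0.16   0.72   0.824  0.013  1.721 -1.466]
```

Run:
```python
from h import *
manip.reach(tip(.58,1.0,-.05,.025),quat(1.0))
manip.move_linear(tip(.58,1.0,.018,.025),quat(1.0),v=.1)
manip.wait(.2); s=telemetry.observe(); f0=s["ft_force"]; print(s["time"],f0,s["position"])
for th in(.56,.64,.72,.8):
    p=phi_of(th); manip.move_linear(tip(th,p,.018,0),quat(p),v=.06)
    s=telemetry.observe(); f=s["ft_force"]-f0; print(th,s["time"],f.round(1))
    if np.linalg.norm(f)>15: print("STOP");break
im=eyes.get_image("scene");a=cv2.resize(im["frame"][120:300,230:430,::-1],None,fx=3.3,fy=3.3,interpolation=cv2.INTER_CUBIC);cv2.imwrite("pics/p2.png",a)
```

```text
15.3667 [ 0.13648809 -0.6638663   0.5470933 ] [0.52147861 0.14158486 0.15814629]
0.56 15.8917 [-0.4  1.1 -1.3]
0.64 16.2417 [-2.   1.4 -0.7]
0.72 16.5917 [-2.2  1.1 -0.4]
0.8 16.9417 [-1.8 -0.4 -0.5]
```

View pics/p2.png

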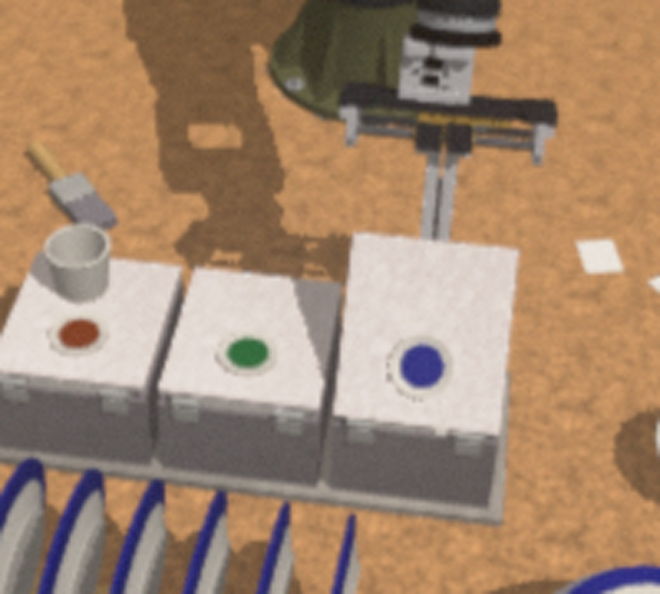

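The fingers are under the middle of the lid edge (crop 437,240) and carrying it with about 2 N. I'll continue the arc past upright and back off.

Run:
```python
from h import *
f0=np.array([.14,-.66,.55])
for th in np.arange(.9,1.71,.1):
    p=phi_of(th); manip.move_linear(tip(th,p,.018,0),quat(p),v=.06)
    s=telemetry.observe(); f=s["ft_force"]-f0; print(round(th,2),round(s["time"],2),f.round(1))
    if np.linalg.norm(f)>15: print("STOP");break
manip.wait(.6)
s=telemetry.observe()["position"]
manip.move_linear(s-.10*ex+[0,0,.03],v=.15)
manip.move_linear(s-.25*ex+[0,0,.06],v=.2)
manip.wait(.5)
S=eyes.get_image("scene");T=eyes.get_image("top")
a=cv2.resize(S["frame"][110:300,150:470,::-1],None,fx=2,fy=2,interpolation=cv2.INTER_CUBIC)
b=cv2.resize(T["frame"][100:260,150:470,::-1],None,fx=1.8,fy=1.6,interpolation=cv2.INTER_CUBIC);b=cv2.resize(b,(640,220))
cv2.imwrite("pics/p3.png",np.vstack([a,b]))
for th in(1.57,1.7,1.85):
    print(th,[proj(im,under(th,.156,n)+w*ey).round(1) for im in(S,T) for n in (0,) for w in(.07,-.07)])
s=telemetry.observe();print(s["time"],s["position"],s["ft_force"])
```

```text
0.9 17.38 [-0.9  0.3 -0.9]
1.0 17.77 [-1.3  1.  -0.7]
1.1 18.17 [-0.9  0.4 -0.5]
1.2 18.56 [-0.4  0.4 -0. ]
1.3 18.95 [-0.5 -0.1 -1. ]
1.4 19.34 [ 0.6  0.7 -0.2]
1.5 19.73 [0.1 1.6 0.3]
1.6 20.12 [-0.1  1.3 -0.9]
1.7 20.52 [ 0.  -0.3 -0.6]
1.57 [array([387. , 210.5]), array([331.7, 204.5]), array([234.2, 131.9]), array([282.6, 129. ])]
1.7 [array([386.6, 216.5]), array([330.7, 210.3]), array([234. , 125.4]), array([282.2, 122.4])]
1.85 [array([386.1, 224.3]), array([329.4, 218. ]), array([234. , 118.4]), array([281.9, 115.5])]
23.4833 [0.43006529 0.13627034 0.30281968] [0.58683869 0.32598672 0.09284063]
```

View pics/p3.png

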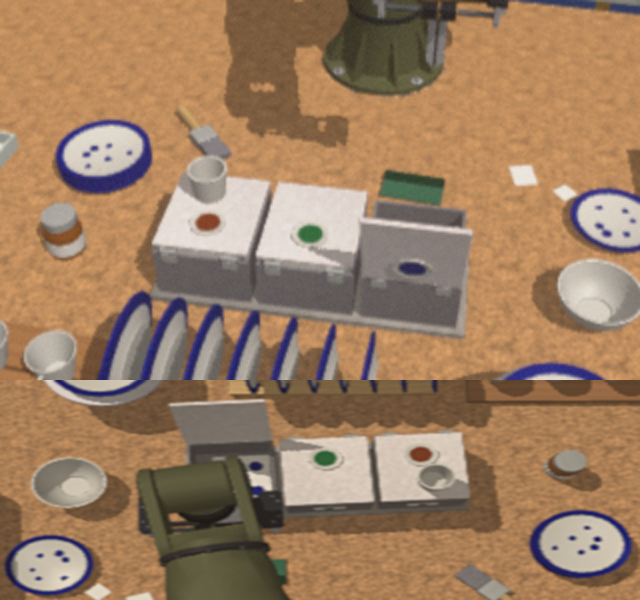

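The open lid's edge is at scene pixels (330,218)–(385,225), which matches the projection for 1.85 rad. The other lids are shut, the cup and ware are in place, and the arm is clear.

```bash
python3 -c "
from bench import *
ticket.finish_job()"
```

```text
the job is handed in; nothing more can be done
```

The blue box is open: its lid leans back on its stop, and I handed the job in at about 23.5 s on the robot's clock.

- **Press:** I pressed the blue lid near its front edge with closed fingertips, at most about 6 N at the checks. The catch let go at about 4 mm, and with the hand away the lid sprang ajar.
- **Opening:** I put the tilted fingertips under the front edge and pushed the lid up along its hinge arc, with 3 N or less at each check. I took it past upright and moved the arm clear.
- **Last check:** The lid's edge in the scene picture matches the projection for 1.85 rad, where the stop is. The other two lids are shut, the cup stands in its place, and the ware and tools look unmoved. The wrist force reads about zero. No check failed or disagreed.

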